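Open the solvent tin's push-and-turn cap in its bench cradle

TASK

Slide the blue solvent tin along the bench, never lifting or tipping it, through the flared mouth of the wooden cradle and fully home against its back stop, so that it cannot turn. Then press its red safety cap down, twist it anticlockwise while pressed until it is free, and finish while holding the cap still and level, about 10 cm straight above the open neck so that it drips back into the tin. Leave the tin home and upright in the cradle and do not disturb the other things on the bench.

Things in the scene. Friction and masses are not known exactly. Their poses are not given: they have to be found in the camera images.
- tin: Blue steel tin, 60 (own x) x 90 (own y) x 105 mm to its flat shoulder, 143.5 mm with cap, 0.4 to 0.75 kg, loose, slides easily (friction about 0.25). Origin: centre of underside, z up. Pinch it across x just below the shoulder (cap between the fingers, the gripper's body above 146 mm), or push it low down, or draw it by its latched cap. Neck bead on the shoulder: 42 mm wide, 5 mm high. In the cradle its y lies along the cradle's, either way round.
- cap: Red ribbed push-and-turn cap with white arrows, 44 mm across, 28 mm high, 0.04 kg. Origin: centre of its lower rim, z up; latched, it lies 115.5 mm above the tin's underside on the tin's axis, 10.5 mm above the shoulder, x along the tin's x. Three lugs sit in notches, held up by a spring: unpressed it must not be turned or pulled. Grip it round the side, fingertips 7 mm or more above the shoulder.
- cap_liner (a joint): Spring disc in the cap on the neck's rim: 0 latched or off, 0.0055 m when the cap is pressed fully down onto the bead (6 N at 0, 11 N at the bottom; push 12 to 20 N). 4.5 mm frees the lugs. Held down, the cap turns anticlockwise seen from above: past 45 degrees it is clear of the hooks, 60 degrees (1.05 rad) is the middle of the gap, at about 75 degrees it meets a stop. Then it lifts straight off.
- tin_mouth (a point): Centre of the open neck's rim, 131.5 mm above the tin's underside on its axis, moving with the tin; hidden in the cap until that is off.
- cradle: Wooden U of three cleats, 28 mm high, 18 mm thick, screwed to the bench, no floor. Origin: on the bench where the centre of the tin's underside lies when home. Back stop at its +y (inner face at y = 45 mm), mouth at -y. Inner width 66 mm along x, so 3 mm of play each side of the tin. Straight sides to y = -54 mm, then flared outward to -86 mm.
- cradle_mouth (a point): Point on the bench 160 mm before the cradle's origin (its own y = -0.16 m), axes as the cradle's: a tin with its centre here and its y along the cradle's y is just outside the flare and slides straight in along +y.
- tape_measure: Yellow pocket tape measure lying on its side, 59 x 65 x 31 mm, origin under its centre. Bystander: leave it alone.
- cork_block: Cork sanding block, 40 x 64 x 27 mm, origin under its centre. Bystander: leave it alone.
- tape_roll: Roll of masking tape lying flat, 91 mm across, 24 mm high, origin under its centre. Bystander: leave it alone.
- pencil: Blue pencil, 7 x 108 x 7 mm, origin under its middle. Bystander: leave it alone.

How it is judged:
By the outcome, as a careful person would: the job done as asked, in the order asked, and still so for the second after the job is handed in, while the arm keeps its last pose, push and grip.
It also fails if it takes over 56 s, if anything falls off the work surface, if the arm or the gripper's body presses on something with over 40 N, if the wrist force passes 120 N, or if a joint passes its speed limit or range.

ROBOT

A 6-joint arm with a two-finger parallel gripper is mounted at the origin on a cart in front of the work surface, level with it; the furniture and walls round the work are solid. World frame = base frame: x ahead of the robot, y to its left, z up, the work surface at z = 0. Lengths are in mm, angles in degrees, forces in N, time in s.
With the tool pointing down it reaches from about 325 to 900 mm from the base axis. Payload 6.1 kg.
Tool frame: the origin (TCP) lies at the very end of the fingers, on their centre line; the grasp point (between the pads) lies 19 mm behind it (tcp_to_grasp is the z of the grasp point in the tool frame, in mm); z points along the fingers, y is the line along which they close (so a half turn about z gives the same grasp; the last joint's range is limited). The gripper opens to 85 mm and grips with 20 to 120 N. Pads are 22 mm wide; open, the fingers measure 114 mm over their backs; the gripper's body (76 mm by 85 mm) begins 54 mm behind the grasp point. The pads swing forward as they close: fully open they stand 13 mm farther back than shut.
Start: joints at [64.223, 12.628, 87.462, -0, 79.91, -7.225], TCP at [198.855, 592.514, 231.3] pointing down, gripper open.
Joint ranges: [-170.65, 170.65], [-52.31, 119.04], [5.05, 147.46], [-71.25, 251.25], [11.57, 151.72], [-153.62, 153.62]. Speed limits (degrees/s): [147.25, 147.25, 172.46, 180, 180, 180].

INTERFACE

Orientations are given as a 3x3 rotation matrix whose columns are the frame's x, y, z axes.
In Python, from workcell import sense, camera, sign_off, tcp_to_grasp gives the robot as it stands. The module is installed in compiled form; this text tells all that it offers.
- The arm moves only by the tool drive_tool, never from a script. Its argument "targets" is a list of rows, each a list of 7 numbers: the shift along the tool's x, y, z in mm, then the turn, a rotation vector about the tool's x, y, z in degrees, then the opening, from -1 (shut) to 1 (fully open). A call has 1 to 12 rows; each row shifts and turns the commanded pose from where the row before left it, along the tool's axes as they then stand; what a row does not reach is not made up. A row lasts 1/12 s, in which the tool goes at most 41.7 mm and 7.16 degrees, less where a joint would pass 70% of its speed; a pose out of reach is approached as far as the arm can. A call with a gripper value outside its range is refused whole. The fingers move at their own pace and stop on an object; "force" is the grip in N (left out, the last holds). Time passes only in rows, so rows that do not move let the fingers close. It gives the time, the measured TCP pose, the force, the opening and the grip force at its end, in the units of the state.
- sense(): the state, without advancing time (a new reading comes with each control period).
- camera(name): name is "scene" or "top"; returns a dict with "color" (480x640x3 uint8, red, green, blue), "K" (3x3 intrinsics, pixels), "k1" (the pictures are not rectified: a ray, as slopes to the right and down, at radius r is drawn at 1 + k1 r^2 times it, then the intrinsics apply), "eye" and "attitude" of the camera in the world. Camera axes: x right, y up, looking along -z (the intrinsics and any distortion apply to the point x, -y, -z); pixel columns grow to the right and rows downward; lengths in mm; the calibration is good to about 2 mm. A picture is of the moment at which its call begins. There is no depth.
- sign_off(): hands the job in; it is judged then, once.
The state is a dict: "clock": time; "joint_positions": joint angles; "qd": joint speeds; "effort": joint torques, N m; "eef_pos": TCP position; "orientation": TCP orientation; "force": force on the tool from outside, world axes, zero at the start; "moment": the same for the moment, N m; "opening": finger opening in mm; "finger_force": force on a finger pad.
Only numpy, scipy, OpenCV 4.12 (cv2) and the standard library are available. Lean on these libraries where they do the work, as an engineer would, in place of code of your own. Each camera call takes 0.05 s, during which the arm holds its last target. There are 200 camera calls.

## Working session

There is one attempt and no reset: what is moved stays moved. The work goes in short steps, Python scripts to look and compute and a tool call to move; the robot and the scene stay as the last step left them, time stands still between calls to the robot, and variables do not carry over. Pictures are saved under pics/ and viewed, at most 10 in all, crops included, and the job is handed in when it is done.

Besides the shell and the picture viewer there is one more tool, called after "Emit:" by a JSON object that holds its "op" and its "data", one argument or row to a line. drive_tool: Moves the arm, as the interface text tells. Its arguments: {"type":"object","properties":{"targets":{"type":"array","items":{"type":"array","items":{"type":"number"}}},"force":{"type":"number"}},"required":["targets"]}

```bash
mkdir -p pics; cat > h.py <<'E'
import numpy as np, cv2
from workcell import sense, camera, sign_off, tcp_to_grasp
def shot(name,fn=None):
    c=camera(name)
    if fn: cv2.imwrite('pics/'+fn,cv2.cvtColor(c['color'],cv2.COLOR_RGB2BGR))
    return c
def ray(c,px):
    px=np.atleast_2d(px).astype(float); K=np.array(c['K'])
    D=np.array([c['k1'],0,0,0,0.])
    u=cv2.undistortPoints(px.reshape(-1,1,2),K,D).reshape(-1,2)
    d=np.c_[u[:,0],-u[:,1],-np.ones(len(u))]@np.array(c['attitude']).T
    return np.array(c['eye']),d
def onplane(c,px,z):
    e,d=ray(c,px); return e+d*((z-e[2])/d[:,2])[:,None]
def proj(c,P):
    q=(np.atleast_2d(P)-np.array(c['eye']))@np.array(c['attitude']); q=q*[1,-1,-1]
    s=q[:,:2]/q[:,2:]; s=s*(1+c['k1']*(s**2).sum(1))[:,None]
    K=np.array(c['K']); return s@K[:2,:2].T+K[:2,2]
E
python3 - <<'E'
from h import *
np.set_printoptions(precision=3,suppress=True)
for n in('scene','top'):
    c=shot(n,n+'0.png'); print(n,c['K'],c['k1'],c['eye'],c['attitude'])
print(sense(),tcp_to_grasp)
E
```

```text
scene [[453.483   0.    319.317]
 [  0.    453.483 235.567]
 [  0.      0.      1.   ]] 0.026068614630169816 [  74.186 -641.731  721.542] [[ 0.781  0.376 -0.498]
 [-0.624  0.477 -0.619]
 [ 0.005  0.795  0.607]]
top [[514.151   0.    322.62 ]
 [  0.    514.151 238.225]
 [  0.      0.      1.   ]] -0.10194383087965604 [ 520.459   -5.066 1012.966] [[ 0.004  0.998 -0.056]
 [-1.     0.005  0.013]
 [ 0.013  0.056  0.998]]
{'clock': 0.1, 'joint_positions': array([64.223, 12.671, 87.52 ,  0.   , 79.911, -7.226]), 'qd': array([-0.015,  0.04 , -0.206,  0.041, -0.006, -0.006]), 'effort': array([  0.002, -49.824, -39.055,  -0.   ,   0.006,  -0.   ]), 'eef_pos': array([198.615, 592.013, 230.293]), 'orientation': array([[-0.948,  0.318, -0.001],
       [ 0.318,  0.948, -0.002],
       [ 0.   , -0.002, -1.   ]]), 'force': array([-0.063, -0.559,  0.053]), 'moment': array([-0.068,  0.029,  0.025]), 'finger_force': 0.0, 'opening': 85.14323753201451} -18.700000000000003
```

View pics/top0.png

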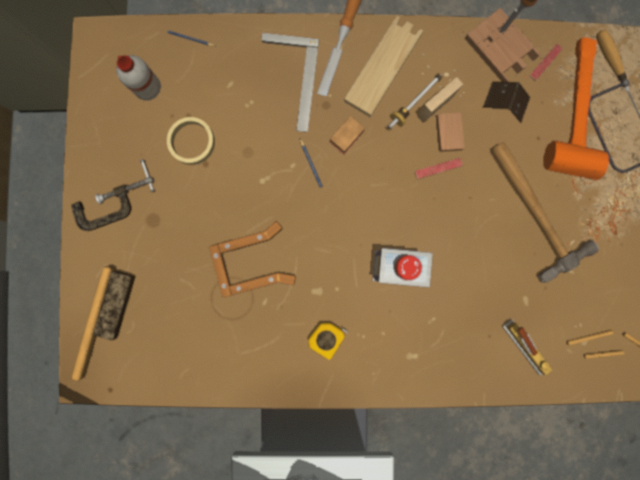

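View pics/scene0.png

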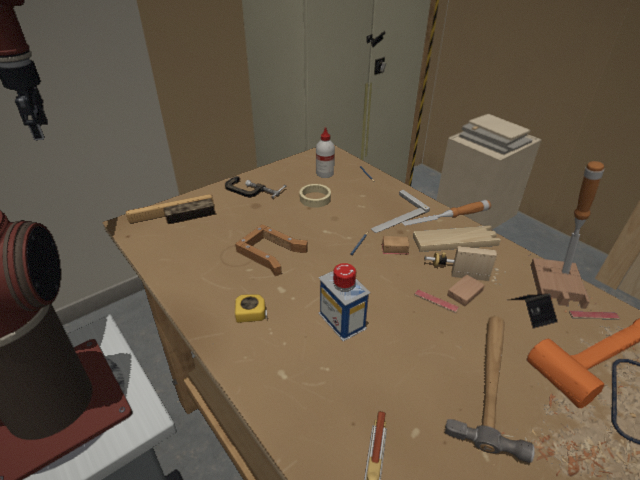

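The top view shows the tin's shoulder at about (405,267) with the cap at (408,266). The cradle's back is at about (220,270), with its mouth facing right at about (287,255). The tape measure is at (326,340) and the pencil at (311,163).

```bash
cat > m.py <<'E'
from h import *
np.set_printoptions(precision=2,suppress=True)
def blob(m,box):
    k=np.zeros_like(m); x0,y0,x1,y1=box; k[y0:y1,x0:x1]=m[y0:y1,x0:x1]
    cs,_=cv2.findContours(k,cv2.RETR_EXTERNAL,cv2.CHAIN_APPROX_NONE)
    return max(cs,key=cv2.contourArea).reshape(-1,2)
def measure(c,box):
    hsv=cv2.cvtColor(c['color'],cv2.COLOR_RGB2HSV); H,S,V=[hsv[...,i].astype(int) for i in range(3)]
    red=(((H<6)|(H>172))&(S>150)&(V>90)).astype(np.uint8)
    wh=(((S<70)&(V>110)).astype(np.uint8)|red)
    r=blob(red,box); P=onplane(c,r,143.5)
    (cc,rad)=cv2.minEnclosingCircle(P[:,:2].astype(np.float32)); print('cap',cc,rad)
    w=blob(wh,box); P=onplane(c,w,105)
    R=cv2.minAreaRect(P[:,:2].astype(np.float32)); print('shoulder',R)
if __name__=='__main__':
    c=camera('top'); measure(c,(350,225,450,310))
    hsv=cv2.cvtColor(c['color'],cv2.COLOR_RGB2HSV); H,S,V=[hsv[...,i].astype(int) for i in range(3)]
    m=((H>5)&(H<14)&(S>150)&(V>110)).astype(np.uint8)
    w=blob(m,(200,215,305,305)); ap=cv2.approxPolyDP(w,2.2,True).reshape(-1,2)
    print(cv2.contourArea(w)); print(np.c_[ap,onplane(c,ap,28)])
    y=((H>20)&(H<32)&(S>180)).astype(np.uint8)
    P=onplane(c,blob(y,(290,310,360,370)),31);print('tape',P.min(0),P.max(0))
    im=cv2.cvtColor(c['color'],cv2.COLOR_RGB2BGR)[210:310,190:450]
    mm=cv2.cvtColor(m[210:310,190:450]*255,cv2.COLOR_GRAY2BGR)
    cv2.imwrite('pics/crop1.png',cv2.resize(np.vstack([im,mm]),None,fx=3,fy=3,interpolation=cv2.INTER_CUBIC))
E
python3 m.py
```

```text
cap (520.9205932617188, -161.3394317626953) 20.88243865966797
shoulder ((520.9373779296875, -163.14308166503906), (92.42350769042969, 62.69746780395508), 84.89295196533203)Traceback (most recent call last):
  File "m.py", line 19, in <module>
    w=blob(m,(200,215,305,305)); ap=cv2.approxPolyDP(w,2.2,True).reshape(-1,2)
  File "m.py", line 6, in blob
    return max(cs,key=cv2.contourArea).reshape(-1,2)
           ~~~^^^^^^^^^^^^^^^^^^^^^^^^
ValueError: max() iterable argument is empty
```

```bash
python3 - <<'E'
import cv2
h=cv2.cvtColor(cv2.imread('pics/top0.png'),cv2.COLOR_BGR2HSV)
for x,y in((225,275),(221,262),(250,240),(265,283),(275,232),(240,265),(320,255),(285,280)): print(x,y,h[y,x])
E
```

```text
225 275 [ 15 162 146]
221 262 [ 15 165 153]
250 240 [ 14 163 169]
265 283 [ 14 164 168]
275 232 [ 15 165 158]
240 265 [ 17 126 154]
320 255 [ 17 124 156]
285 280 [ 14 164 170]
```

```bash
sed -i 's/m=((H>5)&(H<14)&(S>150)&(V>110))/m=((H>5)\&(H<18)\&(S>146)\&(V>120))/' m.py; python3 m.py
```

```text
cap (521.0946044921875, -161.30784606933594) 20.953821182250977
shoulder ((520.9002075195312, -163.13430786132812), (92.42025756835938, 62.64397048950195), 84.87493896484375)
1328.5
[[277.   222.   606.73  70.37  28.  ]
 [260.   232.   587.31 102.86  28.  ]
 [263.   235.   581.57  97.03  28.  ]
 [261.   241.   570.02 100.75  28.  ]
 [255.   238.   575.73 112.35  28.  ]
 [257.   233.   585.36 108.61  28.  ]
 [210.   246.   559.92 198.91  28.  ]
 [211.   254.   544.57 196.74  28.  ]
 [216.   251.   550.38 187.17  28.  ]
 [220.   255.   542.74 179.33  28.  ]
 [213.   259.   534.99 192.74  28.  ]
 [219.   285.   485.31 180.53  28.  ]
 [223.   281.   493.01 172.92  28.  ]
 [228.   285.   485.44 163.22  28.  ]
 [226.   289.   477.77 166.98  28.  ]
 [220.   289.   477.69 178.52  28.  ]
 [223.   296.   464.37 172.61  28.  ]
 [237.   293.   470.29 145.78  28.  ]
 [234.   289.   477.88 151.61  28.  ]
 [237.   284.   487.47 145.95  28.  ]
 [242.   286.   483.71 136.32  28.  ]
 [243.   291.   474.19 134.32  28.  ]
 [278.   281.   493.65  67.5   28.  ]
 [293.   283.   489.98  38.81  28.  ]
 [294.   276.   503.34  36.98  28.  ]
 [274.   273.   508.88  75.27  28.  ]
 [229.   286.   483.54 161.28  28.  ]
 [219.   254.   544.65 181.29  28.  ]
 [269.   239.   573.93  85.43  28.  ]
 [281.   228.   595.2   62.58  28.  ]]
tape [346.07 -58.8   31.  ] [414.39   7.72  31.  ]
```

View pics/crop1.png

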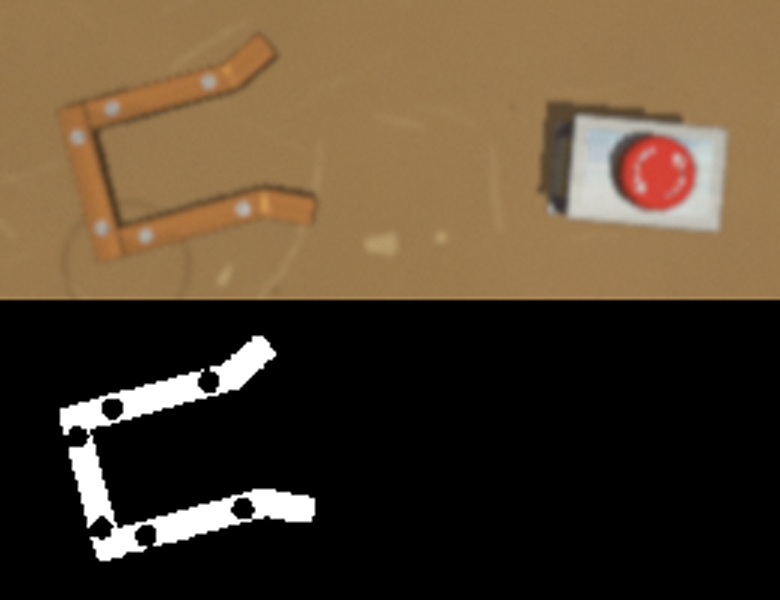

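The cradle is yawed about +15.6° with its origin near (529,126). The tin is at (521,-162) with yaw about -5°. The sizes agree with those given, so I'm moving above the tin.

Emit:
{"op": "drive_tool", "data": {
  "targets": [
    [-27.3,-30.6,0,0,0,0,1],
    [-27.3,-30.6,0,0,0,0,1],
    [-27.3,-30.6,0,0,0,0,1],
    [-27.3,-30.6,0,0,0,0,1],
    [-27.3,-30.6,0,0,0,0,1],
    [-27.3,-30.6,0,0,0,0,1],
    [-27.3,-30.6,0,0,0,0,1],
    [-27.3,-30.6,0,0,0,0,1],
    [-27.3,-30.6,0,0,0,0,1],
    [-27.3,-30.6,0,0,0,0,1],
    [-27.3,-30.6,0,0,0,0,1],
    [-27.3,-30.6,0,0,0,0,1]
  ],
  "force": 30
}}

```text
clock: 1.2
eef_pos: [392.8, 138.3, 231.5]
orientation: [[-0.948, 0.318, 0.001], [0.318, 0.948, 0.0], [-0.001, 0.001, -1.0]]
force: [0.7, 0.6, 0.1]
opening: 85.3
finger_force: 0.0
```

Emit:
{"op": "drive_tool", "data": {
  "targets": [
    [-27.3,-30.6,0,0,0,0,1],
    [-27.3,-30.6,0,0,0,0,1],
    [-27.3,-30.6,0,0,0,0,1],
    [-27.3,-30.6,0,0,0,0,1],
    [-27.3,-30.6,0,0,0,0,1],
    [-27.3,-30.6,0,0,0,0,1],
    [-27.3,-30.6,0,0,0,0,1],
    [-27.3,-30.6,0,0,0,0,1]
  ]
}}

```text
clock: 1.87
eef_pos: [522.1, -163.5, 231.1]
orientation: [[-0.948, 0.319, 0.0], [0.319, 0.948, 0.0], [0.0, 0.0, -1.0]]
force: [1.0, -0.0, 1.0]
opening: 85.3
finger_force: 0.0
```

Emit:
{"op": "drive_tool", "data": {
  "targets": [
    [0,0,0,0,0,7,1],
    [0,0,0,0,0,7,1],
    [0,0,0,0,0,7,1],
    [0,0,0,0,0,7,1],
    [0,0,0,0,0,7,1],
    [0,0,0,0,0,7,1],
    [0,0,0,0,0,7,1],
    [0,0,0,0,0,7,1],
    [0,0,0,0,0,7,1],
    [0,0,0,0,0,7,1],
    [0,0,0,0,0,6.6,1],
    [0,0,0,0,0,0,1]
  ]
}}

```text
clock: 2.87
eef_pos: [521.6, -161.3, 231.1]
orientation: [[0.094, 0.996, -0.0], [0.996, -0.094, 0.0], [0.0, -0.0, -1.0]]
force: [0.2, 0.8, 0.4]
opening: 85.5
finger_force: 0.0
```

```bash
python3 - <<'E'
from m import *
c=camera('scene')
hsv=cv2.cvtColor(c['color'],cv2.COLOR_RGB2HSV); H,S,V=[hsv[...,i].astype(int) for i in range(3)]
red=(((H<6)|(H>172))&(S>150)&(V>60)).astype(np.uint8)
r=blob(red,(315,250,375,300)); x,y,w,h=cv2.boundingRect(r); print('scene cap box',x,y,x+w,y+h)
# predicted outline of the cap at (521,-162)
t=np.linspace(0,6.28,60); ring=np.c_[521+22*np.cos(t),-162+22*np.sin(t)]
p=np.vstack([proj(c,np.c_[ring,np.full(60,z)]) for z in(115.5,143.5)]); print('pred',p.min(0),p.max(0))
c=shot('top','top1.png')
hsv=cv2.cvtColor(c['color'],cv2.COLOR_RGB2HSV); H,S,V=[hsv[...,i].astype(int) for i in range(3)]
m=((H>5)&(H<18)&(S>146)&(V>120)).astype(np.uint8)
m=cv2.morphologyEx(m,cv2.MORPH_CLOSE,np.ones((7,7),np.uint8))
P=onplane(c,blob(m,(200,215,305,305)),28)[:,:2]
o=np.array([529,126.]); a=np.radians(15.6)
for it in range(3):
    R=np.array([[np.cos(a),-np.sin(a)],[np.sin(a),np.cos(a)]]); L=(P-o)@R
    def fit(sel):
        q=L[sel]; k=np.polyfit(q[:,1],q[:,0],1); return k
    ok=(L[:,1]>-48)&(L[:,1]<40)
    s=[]
    for x0 in(-51,-33,33,51): 
        k=fit(ok&(abs(L[:,0]-x0)<7)); s.append(k)
    b=(abs(L[:,0])<26)&(abs(L[:,1]-63)<7); bi=(abs(L[:,0])<26)&(abs(L[:,1]-45)<7)
    s=np.array(s); print(s, L[b,1].mean(),L[bi,1].mean())
    dx=s[:,1].mean(); dy=(L[b,1].mean()+L[bi,1].mean())/2-54
    o=o+R@[dx,dy]; a-=s[:,0].mean(); print(o,np.degrees(a))
R=np.array([[np.cos(a),-np.sin(a)],[np.sin(a),np.cos(a)]]);print('mouth',o+R@[0,-160])
E
```

```text
scene cap box 333 264 356 288
pred [331.97 260.85] [355.23 286.89]
[[  0.   -49.85]
 [  0.01 -34.18]
 [ -0.    33.07]
 [  0.01  48.87]] 62.96965735927806 47.008362509363984
[528.23 126.81] 15.425882319674262
[[  0.   -49.32]
 [  0.   -33.66]
 [ -0.01  33.6 ]
 [  0.01  49.39]] 61.94156245062246 46.02254797248254
[528.24 126.79] 15.384397848565296
[[ -0.   -49.33]
 [  0.   -33.66]
 [ -0.01  33.6 ]
 [  0.01  49.38]] 61.95904732810999 46.041189769020654
[528.24 126.8 ] 15.384370583599985
mouth [570.68 -27.47]
```

Emit:
{"op": "drive_tool", "data": {
  "targets": [
    [0,0,25,0,0,0,1],
    [0,0,25,0,0,0,1],
    [0,0,25,0,0,0,1],
    [0,0,20,0,0,0,1],
    [0,0,0,0,0,0,1]
  ]
}}

```text
clock: 3.38
eef_pos: [518.6, -159.9, 131.4]
orientation: [[0.087, 0.996, -0.008], [0.996, -0.087, 0.004], [0.003, -0.008, -1.0]]
force: [-0.7, 0.4, -0.0]
opening: 85.3
finger_force: 0.0
```

Emit:
{"op": "drive_tool", "data": {
  "targets": [
    [0,0,12,0,0,0,1],
    [0,0,12,0,0,0,1],
    [0,0,12,0,0,0,1],
    [0,0,12,0,0,0,1],
    [0,0,6,0,0,0,1],
    [0,0,3,0,0,0,1],
    [0,0,0,0,0,0,1],
    [0,0,0,0,0,0,1],
    [0,0,0,0,0,0,1]
  ]
}}

```text
clock: 4.13
eef_pos: [522.3, -161.6, 80.0]
orientation: [[0.09, 0.996, 0.001], [0.996, -0.09, -0.001], [-0.0, 0.001, -1.0]]
force: [-0.0, -0.9, 0.4]
opening: 85.2
finger_force: 0.0
```

Emit:
{"op": "drive_tool", "data": {
  "targets": [
    [0,0,3,0,0,0,1],
    [0,0,0,0,0,0,0.5],
    [0,0,0,0,0,0,0.3],
    [0,0,0,0,0,0,0.2],
    [0,0,0,0,0,0,0.2],
    [0,0,0,0,0,0,0.2],
    [0,0,0,0,0,0,0.2]
  ],
  "force": 30
}}

```text
clock: 4.72
eef_pos: [521.8, -161.5, 76.6]
orientation: [[0.09, 0.996, 0.0], [0.996, -0.09, -0.0], [-0.0, 0.0, -1.0]]
force: [-1.8, 0.8, 2.6]
opening: 59.5
finger_force: 34.5
```

Emit:
{"op": "drive_tool", "data": {
  "targets": [
    [0,0,0.5,0,0,0,0.2],
    [0,0,0,0,0,0,0.2],
    [0,0,0,0,0,-3,0.2],
    [0,0,0,0,0,-3.5,0.2],
    [0,0,0,0,0,-3.5,0.2],
    [0,0,0,0,0,-3.5,0.2],
    [0,0,0,0,0,-3.5,0.2],
    [0,0,0,0,0,-3.5,0.2],
    [0,0,0,0,0,0,0.2],
    [0,0,0,0,0,0,0.2]
  ]
}}

```text
clock: 5.55
eef_pos: [522.5, -161.8, 76.6]
orientation: [[-0.263, 0.965, 0.002], [0.965, 0.263, -0.001], [-0.001, 0.001, -1.0]]
force: [-0.4, 0.0, 6.1]
opening: 59.6
finger_force: 34.8
```

Emit:
{"op": "drive_tool", "data": {
  "targets": [
    [3,2,0,0,0,0,0.2],
    [6,4.2,0,0,0,0,0.2],
    [9,6.3,0,0,0,0,0.2],
    [9,6.3,0,0,0,0,0.2],
    [9,6.3,0,0,0,0,0.2],
    [9,6.3,0,0,0,0,0.2],
    [9,6.3,0,0,0,0,0.2],
    [9,6.3,0,0,0,0,0.2],
    [9,6.3,0,0,0,0,0.2],
    [9,6.3,0,0,0,0,0.2],
    [6,4.2,0,0,0,0,0.2],
    [3,2,0,0,0,0,0.2]
  ]
}}

```text
clock: 6.55
eef_pos: [559.4, -57.7, 76.6]
orientation: [[-0.264, 0.965, 0.001], [0.965, 0.264, -0.001], [-0.002, 0.001, -1.0]]
force: [-0.2, -3.5, 4.4]
opening: 59.5
finger_force: 34.8
```

Emit:
{"op": "drive_tool", "data": {
  "targets": [
    [4,3,0,0,0,0,0.2],
    [7,5,0,0,0,0,0.2],
    [7,5,0,0,0,0,0.2],
    [6,4.2,0,0,0,0,0.2],
    [3,2.4,0,0,0,0,0.2],
    [0,0,0,0,0,0,0.2],
    [0,0,0,0,0,0,0.2]
  ]
}}

```text
clock: 7.13
eef_pos: [571.2, -26.1, 76.6]
orientation: [[-0.264, 0.965, 0.002], [0.965, 0.264, 0.0], [-0.0, 0.002, -1.0]]
force: [-0.2, 1.1, 6.0]
opening: 59.7
finger_force: 34.9
```

```bash
python3 - <<'E'
from h import *
s=sense(); print(s['eef_pos'],s['force'],np.degrees(np.arctan2(s['orientation'][1,1],s['orientation'][0,1])))
shot('top','top2.png'); c=shot('scene')
cv2.imwrite('pics/sc2.png',cv2.resize(cv2.cvtColor(c['color'],cv2.COLOR_RGB2BGR)[120:380,180:440],None,fx=2.2,fy=2.2))
a=cv2.imread('pics/top2.png')[180:330,180:420]; cv2.imwrite('pics/top2c.png',cv2.resize(a,None,fx=3,fy=3,interpolation=cv2.INTER_CUBIC))
E
```

```text
[571.22475843 -26.14957016  76.59178135] [-0.20007576  1.09687469  6.01202908] 15.27919335519995
```

View pics/top2c.png

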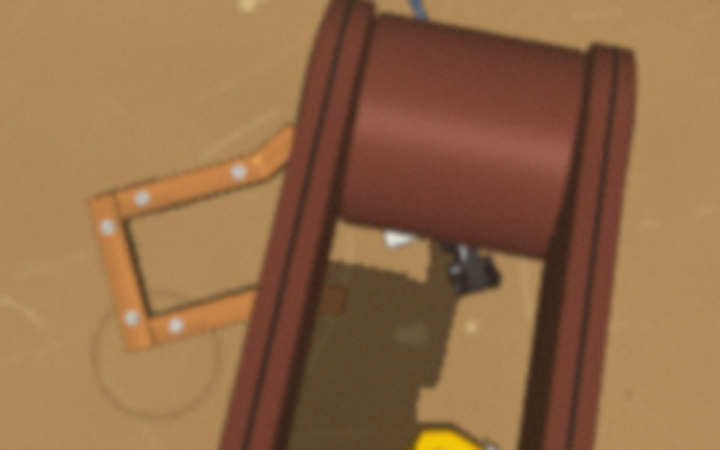

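View pics/sc2.png

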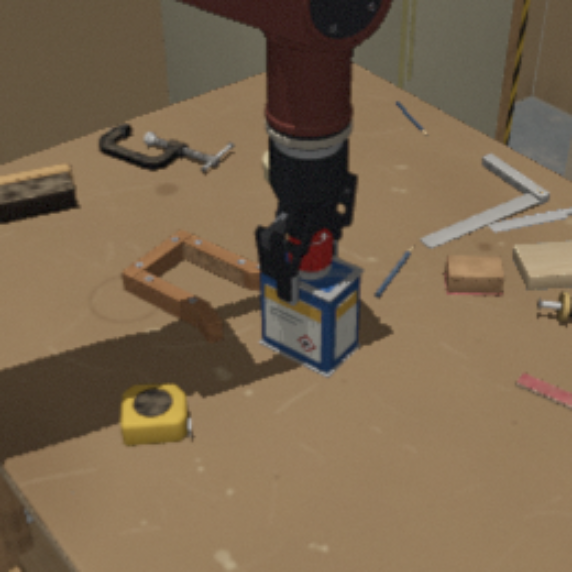

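The tin is upright and pinched, standing square before the mouth, with the cradle's mouth to its left in the scene view. The 0.9 mm sideways offset gets trimmed as I slide it in.

Emit:
{"op": "drive_tool", "data": {
  "targets": [
    [3,-0.5,0,0,0,0,0.2],
    [6,-0.4,0,0,0,0,0.2],
    [8,0,0,0,0,0,0.2],
    [8,0,0,0,0,0,0.2],
    [8,0,0,0,0,0,0.2],
    [8,0,0,0,0,0,0.2],
    [8,0,0,0,0,0,0.2],
    [8,0,0,0,0,0,0.2],
    [8,0,0,0,0,0,0.2],
    [6,0,0,0,0,0,0.2],
    [3,0,0,0,0,0,0.2],
    [0,0,0,0,0,0,0.2]
  ]
}}

```text
clock: 8.23
eef_pos: [550.3, 45.2, 76.5]
orientation: [[-0.264, 0.964, 0.002], [0.964, 0.264, -0.0], [-0.0, 0.002, -1.0]]
force: [-0.5, 0.1, 6.0]
opening: 59.4
finger_force: 35.1
```

Emit:
{"op": "drive_tool", "data": {
  "targets": [
    [3,0,0,0,0,0,0.2],
    [5,0,0,0,0,0,0.2],
    [5,0,0,0,0,0,0.2],
    [5,0,0,0,0,0,0.2],
    [5,0,0,0,0,0,0.2],
    [5,0,0,0,0,0,0.2],
    [3,0,0,0,0,0,0.2],
    [0,0,0,0,0,0,0.2]
  ]
}}

```text
clock: 8.9
eef_pos: [542.1, 74.9, 76.5]
orientation: [[-0.264, 0.965, 0.002], [0.965, 0.264, -0.0], [-0.001, 0.002, -1.0]]
force: [0.4, -0.2, 7.5]
opening: 59.8
finger_force: 35.1
```

Emit:
{"op": "drive_tool", "data": {
  "targets": [
    [3,0,0,0,0,0,0.2],
    [5,0,0,0,0,0,0.2],
    [5,0,0,0,0,0,0.2],
    [5,0,0,0,0,0,0.2],
    [5,0,0,0,0,0,0.2],
    [5,0,0,0,0,0,0.2],
    [5,0,0,0,0,0,0.2],
    [5,0,0,0,0,0,0.2],
    [5,0,0,0,0,0,0.2],
    [3,0,0,0,0,0,0.2],
    [2,0,0,0,0,0,0.2],
    [0,0,0,0,0,0,0.2]
  ]
}}

```text
clock: 9.9
eef_pos: [529.5, 121.0, 76.6]
orientation: [[-0.264, 0.965, 0.002], [0.965, 0.264, -0.0], [-0.001, 0.002, -1.0]]
force: [0.7, -1.3, 6.8]
opening: 59.2
finger_force: 35.1
```

Emit:
{"op": "drive_tool", "data": {
  "targets": [
    [1,0,0,0,0,0,0.2],
    [1,0,0,0,0,0,0.2],
    [1,0,0,0,0,0,0.2],
    [0,0,0,0,0,0,0.2]
  ]
}}

```text
clock: 10.23
eef_pos: [528.9, 123.5, 76.5]
orientation: [[-0.264, 0.965, 0.002], [0.965, 0.264, -0.0], [-0.001, 0.002, -1.0]]
force: [1.6, -2.1, 5.7]
opening: 59.3
finger_force: 34.9
```

Emit:
{"op": "drive_tool", "data": {
  "targets": [
    [1,0,0,0,0,0,0.2],
    [1,0,0,0,0,0,0.2],
    [0.5,0,0,0,0,0,0.2],
    [0,0,0,0,0,0,0.2],
    [0,0,0,0,0,0,0.2]
  ]
}}

```text
clock: 10.65
eef_pos: [528.2, 125.8, 76.5]
orientation: [[-0.264, 0.965, 0.002], [0.965, 0.264, -0.0], [-0.001, 0.002, -1.0]]
force: [2.1, -2.4, 5.8]
opening: 59.6
finger_force: 34.9
```

Emit:
{"op": "drive_tool", "data": {
  "targets": [
    [0.7,0,0,0,0,0,0.2],
    [0.7,0,0,0,0,0,0.2],
    [0,0,0,0,0,0,0.2],
    [0,0,0,0,0,0,0.2]
  ]
}}

```text
clock: 10.98
eef_pos: [527.9, 127.2, 76.6]
orientation: [[-0.264, 0.965, 0.002], [0.965, 0.264, -0.0], [-0.001, 0.002, -1.0]]
force: [1.5, -3.8, 7.1]
opening: 59.6
finger_force: 34.9
```

Emit:
{"op": "drive_tool", "data": {
  "targets": [
    [0.7,0,0,0,0,0,0.2],
    [0.7,0,0,0,0,0,0.2],
    [0,0,0,0,0,0,0.2],
    [0,0,0,0,0,0,0.2]
  ]
}}

```text
clock: 11.32
eef_pos: [527.5, 128.5, 76.6]
orientation: [[-0.264, 0.965, 0.002], [0.965, 0.264, -0.0], [-0.001, 0.002, -1.0]]
force: [2.2, -2.0, 6.3]
opening: 59.3
finger_force: 34.9
```

Emit:
{"op": "drive_tool", "data": {
  "targets": [
    [0.7,0,0,0,0,0,0.2],
    [0.7,0,0,0,0,0,0.2],
    [0,0,0,0,0,0,0.2],
    [0,0,0,0,0,0,0.2]
  ]
}}

```text
clock: 11.65
eef_pos: [527.3, 129.5, 76.6]
orientation: [[-0.264, 0.965, 0.002], [0.965, 0.264, -0.001], [-0.002, 0.002, -1.0]]
force: [1.6, -4.2, 5.6]
opening: 59.4
finger_force: 34.9
```

Emit:
{"op": "drive_tool", "data": {
  "targets": [
    [0.7,0,0,0,0,0,0.2],
    [0.7,0,0,0,0,0,0.2],
    [0,0,0,0,0,0,0.2],
    [0,0,0,0,0,0,0.2]
  ]
}}

```text
clock: 11.98
eef_pos: [527.2, 129.8, 76.8]
orientation: [[-0.264, 0.964, 0.003], [0.964, 0.264, -0.003], [-0.004, 0.002, -1.0]]
force: [3.1, -7.9, 6.2]
opening: 59.5
finger_force: 35.0
```

It has met the back stop: the force rose to 8.5 N and the motion stopped. I'm releasing and rising to 210 mm.

Emit:
{"op": "drive_tool", "data": {
  "targets": [
    [-0.5,0,0,0,0,0,0.2],
    [0,0,0,0,0,0,0.6],
    [0,0,0,0,0,0,1],
    [0,0,0,0,0,0,1],
    [0,0,-10,0,0,0,1],
    [0,0,-25,0,0,0,1],
    [0,0,-30,0,0,0,1],
    [0,0,-30,0,0,0,1],
    [0,0,-25,0,0,0,1],
    [0,0,0,0,0,0,1],
    [0,0,0,0,0,0,1]
  ]
}}

```text
clock: 12.9
eef_pos: [527.2, 131.2, 198.3]
orientation: [[-0.265, 0.964, 0.004], [0.964, 0.265, 0.001], [-0.0, 0.004, -1.0]]
force: [-0.1, -0.3, -0.1]
opening: 85.7
finger_force: 0.0
```

```bash
python3 - <<'E'
from m import *
c=camera('scene'); cv2.imwrite('pics/sc3.png',cv2.resize(cv2.cvtColor(c['color'],cv2.COLOR_RGB2BGR)[150:320,180:400],None,fx=3,fy=3,interpolation=cv2.INTER_CUBIC))
hsv=cv2.cvtColor(c['color'],cv2.COLOR_RGB2HSV); H,S,V=[hsv[...,i].astype(int) for i in range(3)]
red=(((H<6)|(H>172))&(S>150)&(V>60)).astype(np.uint8)
t=np.linspace(0,6.28,60); ring=np.c_[527+22*np.cos(t),129+22*np.sin(t)]
p=np.vstack([proj(c,np.c_[ring,np.full(60,z)]) for z in(115.5,143.5)]); print('pred',p.min(0),p.max(0))
b=[int(v) for v in(*(p.min(0)-12),*(p.max(0)+12))]
x,y,w,h=cv2.boundingRect(blob(red,b)); print('seen',x,y,x+w,y+h); print(sense()['eef_pos'])
E
```

```text
pred [253.76 196.83] [273.5  217.26]
seen 256 200 274 218
[526.03 131.02 196.26]
```

View pics/sc3.png

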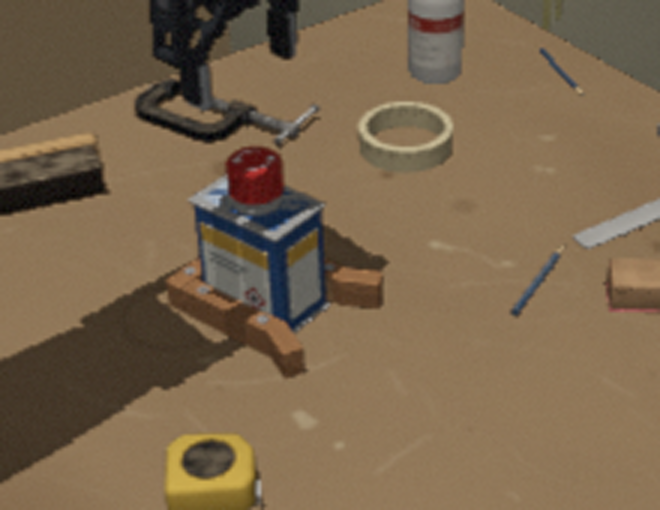

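The tin sits upright and fully home in the cradle, and the bystanders are untouched. I'm lowering over the cap.

Emit:
{"op": "drive_tool", "data": {
  "targets": [
    [0,0,15,0,0,0,1],
    [0,0,20,0,0,0,1],
    [0,0,20,0,0,0,1],
    [0,0,15,0,0,0,1],
    [0,0,5,0,0,0,0.8],
    [0,0,0,0,0,0,0.6],
    [0,0,0,0,0,0,0.6],
    [0,0,0,0,0,0,0.6]
  ],
  "force": 60
}}

```text
clock: 13.62
eef_pos: [526.6, 130.9, 121.6]
orientation: [[-0.265, 0.964, 0.001], [0.964, 0.265, 0.0], [-0.0, 0.001, -1.0]]
force: [-0.4, -0.1, 0.9]
opening: 68.5
finger_force: 0.0
```

Emit:
{"op": "drive_tool", "data": {
  "targets": [
    [-2.2,0.2,4,0,0,0,0.6],
    [0,0,4.5,0,0,0,0.6],
    [0,0,0,0,0,0,0.6],
    [0,0,0,0,0,0,0.3],
    [0,0,0,0,0,0,0],
    [0,0,0,0,0,0,-0.2],
    [0,0,0,0,0,0,-0.4],
    [0,0,0,0,0,0,-0.4],
    [0,0,0,0,0,0,-0.4],
    [0,0,0,0,0,0,-0.4]
  ],
  "force": 60
}}

```text
clock: 14.45
eef_pos: [527.2, 128.7, 112.7]
orientation: [[-0.265, 0.964, 0.001], [0.964, 0.265, 0.0], [-0.0, 0.001, -1.0]]
force: [1.0, 0.6, 2.3]
opening: 43.2
finger_force: 61.5
```

Emit:
{"op": "drive_tool", "data": {
  "targets": [
    [0,0,1,0,0,0,-0.4],
    [0,0,1,0,0,0,-0.4],
    [0,0,1,0,0,0,-0.4],
    [0,0,1,0,0,0,-0.4],
    [0,0,1,0,0,0,-0.4],
    [0,0,1,0,0,0,-0.4],
    [0,0,0,0,0,0,-0.4],
    [0,0,0,0,0,0,-0.4]
  ]
}}

```text
clock: 15.12
eef_pos: [527.4, 128.8, 107.8]
orientation: [[-0.265, 0.964, 0.001], [0.964, 0.265, 0.0], [-0.0, 0.001, -1.0]]
force: [-3.0, 0.1, 9.5]
opening: 43.1
finger_force: 62.7
```

Emit:
{"op": "drive_tool", "data": {
  "targets": [
    [0,0,0.7,0,0,0,-0.4],
    [0,0,0.7,0,0,0,-0.4],
    [0,0,0,0,0,0,-0.4],
    [0,0,0,0,0,0,-0.4]
  ]
}}

```text
clock: 15.45
eef_pos: [527.6, 128.8, 107.2]
orientation: [[-0.265, 0.964, 0.002], [0.964, 0.265, 0.0], [-0.0, 0.001, -1.0]]
force: [-4.9, -0.5, 14.8]
opening: 42.7
finger_force: 63.4
```

Emit:
{"op": "drive_tool", "data": {
  "targets": [
    [0,0,0.2,0,0,-3,-0.4],
    [0,0,0,0,0,-4,-0.4],
    [0,0,0,0,0,-4,-0.4],
    [0,0,0,0,0,-4,-0.4],
    [0,0,0,0,0,-4,-0.4],
    [0,0,0,0,0,-4,-0.4],
    [0,0,0,0,0,-4,-0.4],
    [0,0,0,0,0,-3,-0.4],
    [0,0,0,0,0,0,-0.4]
  ]
}}

```text
clock: 16.2
eef_pos: [527.8, 128.8, 107.1]
orientation: [[-0.713, 0.701, 0.002], [0.701, 0.713, -0.0], [-0.001, 0.001, -1.0]]
force: [-4.6, -0.6, 15.6]
opening: 43.2
finger_force: 63.4
```

Emit:
{"op": "drive_tool", "data": {
  "targets": [
    [0,0,0,0,0,-4,-0.4],
    [0,0,0,0,0,-4,-0.4],
    [0,0,0,0,0,-4,-0.4],
    [0,0,0,0,0,-4,-0.4],
    [0,0,0,0,0,-4,-0.4],
    [0,0,0,0,0,-4,-0.4],
    [0,0,0,0,0,-4,-0.4],
    [0,0,0,0,0,-3,-0.4],
    [0,0,0,0,0,0,-0.4],
    [0,0,0,0,0,0,-0.4]
  ]
}}

```text
clock: 17.03
eef_pos: [528.2, 128.2, 107.1]
orientation: [[-0.972, 0.236, 0.003], [0.236, 0.972, -0.001], [-0.003, -0.0, -1.0]]
force: [-2.5, -2.2, 14.0]
opening: 43.0
finger_force: 63.2
```

```bash
python3 - <<'E'
from h import *
s=sense();print(s['moment'],s['force'],s['joint_positions'],np.degrees(np.arctan2(s['orientation'][1,1],s['orientation'][0,1])))
c=shot('scene'); cv2.imwrite('pics/sc4.png',cv2.resize(cv2.cvtColor(c['color'],cv2.COLOR_RGB2BGR)[150:290,190:360],None,fx=4,fy=4,interpolation=cv2.INTER_CUBIC))
E
```

```text
[-0.47490384  0.6005198   0.00681464] [-2.50797445 -2.15338269 13.96741746] [ 5.36963607e+00  8.60870119e+00  1.06160919e+02 -7.52499963e-02
  6.50787125e+01 -7.09726123e+01] 76.37384441767541
```

View pics/sc4.png

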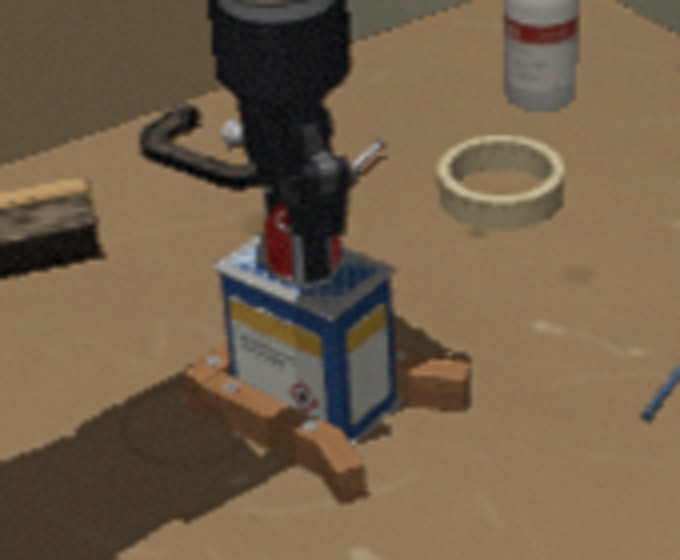

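The tool has turned 61° with the cap pressed and the tin home. I'm lifting gently and watching for any pull.

Emit:
{"op": "drive_tool", "data": {
  "targets": [
    [0,0,-1,0,0,0,-0.4],
    [0,0,-1,0,0,0,-0.4],
    [0,0,-1,0,0,0,-0.4],
    [0,0,-1,0,0,0,-0.4],
    [0,0,-1,0,0,0,-0.4],
    [0,0,-1,0,0,0,-0.4],
    [0,0,-1,0,0,0,-0.4],
    [0,0,-0.5,0,0,0,-0.4],
    [0,0,0,0,0,0,-0.4]
  ]
}}

```text
clock: 17.83
eef_pos: [527.3, 128.5, 112.6]
orientation: [[-0.972, 0.236, 0.001], [0.236, 0.972, -0.0], [-0.001, -0.0, -1.0]]
force: [0.2, -1.4, 4.4]
opening: 43.1
finger_force: 61.9
```

Emit:
{"op": "drive_tool", "data": {
  "targets": [
    [0,0,-1,0,0,0,-0.4],
    [0,0,-1,0,0,0,-0.4],
    [0,0,-1,0,0,0,-0.4],
    [0,0,0,0,0,0,-0.4]
  ]
}}

```text
clock: 18.17
eef_pos: [526.3, 128.6, 114.8]
orientation: [[-0.972, 0.236, -0.001], [0.236, 0.972, -0.0], [0.001, -0.001, -1.0]]
force: [-0.6, -1.8, -1.0]
opening: 43.4
finger_force: 61.7
```

Emit:
{"op": "drive_tool", "data": {
  "targets": [
    [0,0,-3,0,0,0,-0.4],
    [0,0,-4,0,0,0,-0.4],
    [0,0,-5,0,0,0,-0.4],
    [0,0,-6,0,0,0,-0.4],
    [0,0,-6,0,0,0,-0.4],
    [0,0,0,0,0,0,-0.4]
  ]
}}

```text
clock: 18.67
eef_pos: [528.0, 129.0, 141.3]
orientation: [[-0.972, 0.236, 0.003], [0.236, 0.972, 0.001], [-0.003, 0.001, -1.0]]
force: [0.3, -0.4, -0.2]
opening: 42.8
finger_force: 61.6
```

Emit:
{"op": "drive_tool", "data": {
  "targets": [
    [0,0,-6,0,0,0,-0.4],
    [0,0,-10,0,0,0,-0.4],
    [0,0,-12,0,0,0,-0.4],
    [0,0,-14,0,0,0,-0.4],
    [0,0,-14,0,0,0,-0.4],
    [0,0,-12,0,0,0,-0.4],
    [0,0,-10,0,0,0,-0.4],
    [0,0,-6,0,0,0,-0.4],
    [0,0,-4,0,0,0,-0.4],
    [0,0,0,0,0,0,-0.4],
    [0,0,0,0,0,0,-0.4],
    [0,0,0,0,0,0,-0.4]
  ]
}}

```text
clock: 19.67
eef_pos: [526.3, 128.7, 226.3]
orientation: [[-0.972, 0.236, -0.002], [0.236, 0.972, -0.0], [0.002, -0.001, -1.0]]
force: [0.1, -0.6, 0.3]
opening: 42.5
finger_force: 61.6
```

```bash
python3 - <<'E'
from h import *
s=sense();print(s['force'],s['eef_pos'],s['opening'])
c=shot('scene'); cv2.imwrite('pics/sc5.png',cv2.resize(cv2.cvtColor(c['color'],cv2.COLOR_RGB2BGR)[100:290,150:380],None,fx=3,fy=3,interpolation=cv2.INTER_CUBIC))
e=s['eef_pos']
print('rim 231.5 ->',proj(c,[[527.3,128.8,231.5],[527.3,128.8,131.5],[527.3,128.8,259.5]]))
E
```

```text
[ 0.11356926 -0.58259273  0.31268416] [526.32634101 128.66550483 226.27934693] 42.54678129271784
rim 231.5 -> [[260.64347538 168.37783501]
 [263.82544311 206.23987326]
 [259.67722645 156.92567474]]
```

View pics/sc5.png

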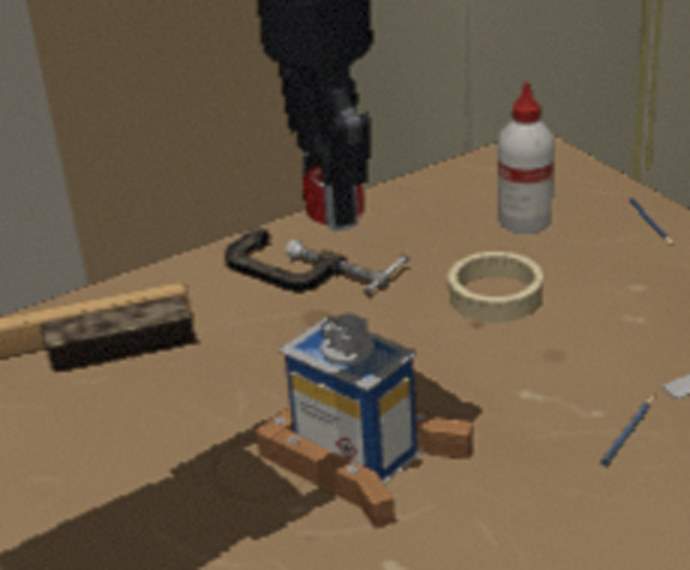

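The cap is off and held level above the open neck, with the tin home. A small trim and settle, then I hand in.

Emit:
{"op": "drive_tool", "data": {
  "targets": [
    [0,0,-1.5,0,0,0,-0.4],
    [0,0,0,0,0,0,-0.4],
    [0,0,0,0,0,0,-0.4],
    [0,0,0,0,0,0,-0.4],
    [0,0,0,0,0,0,-0.4],
    [0,0,0,0,0,0,-0.4],
    [0,0,0,0,0,0,-0.4],
    [0,0,0,0,0,0,-0.4],
    [0,0,0,0,0,0,-0.4],
    [0,0,0,0,0,0,-0.4],
    [0,0,0,0,0,0,-0.4],
    [0,0,0,0,0,0,-0.4]
  ]
}}

```text
clock: 20.72
eef_pos: [526.9, 128.7, 228.7]
orientation: [[-0.972, 0.236, 0.0], [0.236, 0.972, 0.0], [-0.0, 0.0, -1.0]]
force: [-0.0, -0.8, -0.9]
opening: 42.9
finger_force: 61.6
```

```bash
python3 -c "
from workcell import *
s=sense();print(s['eef_pos'],s['qd'],s['opening']);print(sign_off())"
```

```text
[526.86638758 128.72112846 228.70384921] [ 0.16284029 -0.01702594  0.03770449  0.07606115 -0.08313113  0.08310418] 42.895643288246426
the job is handed in; nothing more can be done
None
```

The job is handed in at 20.7 s: the tin is upright and home against the back stop, and the cap was pressed, turned 61° anticlockwise and lifted off. It is held still and level about 100 mm above the open neck, and no bystander was seen to move; the sign-off returned no verdict.

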